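# Comb the gearbox key bars into a row against the tray stop

### The job

Take the rake by its orange handle from the black mat and use it, not the gripper, to comb the four scattered key bars along the blue tray into one closed row of parallel bars against the sprung metal stop at the tray's far end from the mat. Finish with a gentle push of about 10 newtons held for a second, so that no gaps stay between them, and ease off slowly; never push or bear down with more than 20. Then stand the rake upright back on the mat, let go, and leave everything else where it is.

Things in the scene. Friction and masses are not known exactly. Their poses are not given: they have to be found in the camera images.
- tray: Fixed blue open tray, outside 118 (x) by 310 (y) by 18 mm high, inside 108 by 300, walls 5, floor 4 thick. Origin: centre of its underside, on the bench. z up, x across, y along it: +y to the end where the rake goes in (robot's left), -y to the end with the stop.
- tray_end (a point): Middle of the tray's inner -y end, at floor level; axes as the tray. Near it is the stop: a dark clamped block with red screws and before it a sprung, damped aluminium bar (104 across, 16 tall) that gives about 1 mm per 3 N and bottoms after 9 mm. The block is clamped where the last user left it: the bar's free face is 31 to 53 mm from this point towards +y. Feel for it.
- rake: Loose rake, about 0.25 kg, standing on its teeth on the mat. 7 steel teeth 20 mm tall; head 94 wide (x), 26 deep (y), up to 31 above the tooth tips; orange upright handle 30 (x) by 16 (y), 31 to 83 above the tips. Origin: centre of the tooth tips, z up. Grip the handle across its 16 mm (along y), fingertips above 31 mm. Front and back alike.
- mat: Fixed black rubber mat, 150 (x) by 120 (y) by 4 mm, where the rake stands. Origin at the centre of its underside; its top is 4 mm higher.
- bar1: Loose brass-coloured square key bar, 80 by 12 by 12 mm, about 85 g, lying askew on the tray floor. Origin at its centre; x along its length, y across it, z up. The four bars are alike.
- bar2: Loose brass-coloured square key bar, 80 by 12 by 12 mm, about 85 g, lying askew on the tray floor. Origin at its centre; x along its length, y across it, z up.
- bar3: Loose brass-coloured square key bar, 80 by 12 by 12 mm, about 85 g, lying askew on the tray floor. Origin at its centre; x along its length, y across it, z up.
- bar4: Loose brass-coloured square key bar, 80 by 12 by 12 mm, about 85 g, lying askew on the tray floor. Origin at its centre; x along its length, y across it, z up.
- gear: loose steel gear, 84 mm across, 33 mm high. Not part of the job; origin on its underside.
- bearing: loose steel bearing ring, 52 mm across, 16 mm high, lying beside the tray. Not part of the job; origin on its underside.
- spacer: loose copper spacer disc, 32 mm across, 14 mm high, beside the mat. Not part of the job; origin on its underside.
- bottle: clear bottle with green label, 72 mm across, 190 mm tall. Not part of the job; origin on its underside.
- can: yellow can, 80 mm across, 110 mm tall. Not part of the job; origin on its underside.
- brush: cleaning brush lying on the bench. Not part of the job; origin on its underside or handle.
- bolt: loose hex bolt, 60 mm long, 19 mm head, lying beside the tray. Not part of the job; origin on its underside.
Things that resemble listed ones, but are neither listed nor needed, are in the scene too. What is shaped like the bar4 but red or turquoise is not meant.

How it is judged:
On the way, in this order (a step that is already met when the one before it is completed fails the run):
1. the rake is lifted clear of the mat, more than 15 mm (z of rake in the frame of mat above 0.019 m), for 0.1 s.
2. the rake presses the row together with more than 6 N for 0.3 s: all four bars parallel, flat and closed up at the stop's end of the tray (y of bar1 in the frame of bar2 between -0.041 and 0.041 m and y of bar1 in the frame of bar3 between -0.041 and 0.041 m and y of bar1 in the frame of bar4 between -0.041 and 0.041 m and y of bar2 in the frame of bar3 between -0.041 and 0.041 m and y of bar2 in the frame of bar4 between -0.041 and 0.041 m and y of bar3 in the frame of bar4 between -0.041 and 0.041 m and angle between the x axis of each of bar1, bar2, bar3, bar4 and the x axis of tray, either way round below 0.07 rad and y of each of bar1, bar2, bar3, bar4 in the frame of tray below -0.04 m and z of bar1 in the frame of tray between 0.006 and 0.014 m and z of bar2 in the frame of tray between 0.006 and 0.014 m and z of bar3 in the frame of tray between 0.006 and 0.014 m and z of bar4 in the frame of tray between 0.006 and 0.014 m and (contact force between rake and bar1 above 6 N or contact force between rake and bar2 above 6 N or contact force between rake and bar3 above 6 N or contact force between rake and bar4 above 6 N)), for 0.3 s.
At the end, for the whole second after the job is handed in: All bars flat at the stop's end of the tray (tray y below -40 mm), within 0.07 rad of the tray's x axis, outermost two at most 41 mm apart across (36 when tight). Rake upright (0.08 rad) on the mat, within 50 mm of its centre along each mat axis; all at rest (y of bar1 in the frame of bar2 between -0.041 and 0.041 m and y of bar1 in the frame of bar3 between -0.041 and 0.041 m and y of bar1 in the frame of bar4 between -0.041 and 0.041 m and y of bar2 in the frame of bar3 between -0.041 and 0.041 m and y of bar2 in the frame of bar4 between -0.041 and 0.041 m and y of bar3 in the frame of bar4 between -0.041 and 0.041 m and angle between the x axis of each of bar1, bar2, bar3, bar4 and the x axis of tray, either way round below 0.07 rad and y of each of bar1, bar2, bar3, bar4 in the frame of tray below -0.04 m and z of bar1 in the frame of tray between 0.006 and 0.014 m and z of bar2 in the frame of tray between 0.006 and 0.014 m and z of bar3 in the frame of tray between 0.006 and 0.014 m and z of bar4 in the frame of tray between 0.006 and 0.014 m and x of rake in the frame of mat between -0.05 and 0.05 m and y of rake in the frame of mat between -0.05 and 0.05 m and z of rake in the frame of mat below 0.007 m and angle between rake's own z axis and vertical below 0.08 rad and linear speed of each of rake, bar1, bar2, bar3, bar4 below 0.02 m/s); the robot touches nothing.
It fails at once if the rake presses on a key bar with more than 20 N (contact force between rake and bar1 above 20 N or contact force between rake and bar2 above 20 N or contact force between rake and bar3 above 20 N or contact force between rake and bar4 above 20 N).
It fails at once if the rake bears on the tray with more than 20 N (contact force between rake and tray above 20 N).
It fails at once if a key bar is touched by the gripper (more than 0.5 N): they are to be moved with the rake only (contact force between any of the fingers, the arm and bar1 above 0.5 N or contact force between any of the fingers, the arm and bar2 above 0.5 N or contact force between any of the fingers, the arm and bar3 above 0.5 N or contact force between any of the fingers, the arm and bar4 above 0.5 N).
It fails at once if a bystander is shifted by more than 15 mm (distance of any of gear, bearing, spacer, bottle, can, brush, bolt from where it was at the start of the episode above 0.015 m).
It also fails if it takes over 72 s, if anything falls off the work surface, if the arm or the gripper's body presses on something with over 40 N, if the wrist force passes 120 N, or if a joint passes its speed limit or range.

### The arm

A 7-joint arm with a two-finger parallel gripper is mounted at the origin on the work surface. World frame = base frame: x ahead of the robot, y to its left, z up, the work surface at z = 0. Lengths are in m, angles in rad, forces in N, time in s.
With the tool pointing down it reaches from about 0.35 to 0.9 m from the base axis. Payload 8.1 kg.
Tool frame: the origin (TCP) lies midway between the tips of the shut fingers; the grasp point (between the pads) lies 19 mm behind it; z points along the fingers, x is the direction in which the jaws open and shut, and the axes are right-handed (so a half turn about z gives the same grasp; the last joint's range is limited). The gripper opens to 92 mm and grips with 3 to 60 N. Pads are 19 mm wide; open, the fingers measure 130 mm over their backs; the gripper's body (75 mm by 190 mm) begins 47 mm behind the grasp point.
Start: joints at [-1.437, 0.434, 0.025, 1.573, -0.012, 1.134, -0.075], TCP at [0.147, 0.608, 0.19] pointing down, gripper open.
Joint ranges: [-2.62, 2.62], [-0.44, 2.09], [-1.27, 1.32], [0.08, 2.57], [-1.32, 4.46], [0.12, 2], [-2.74, 2.74]. Speed limits (rad/s): [2.22, 2.22, 3.01, 3.01, 3.14, 3.14, 3.14].

### API

Orientations are given as a rotation vector (axis times angle).
In Python, from cell import arm gives the robot as it stands.
- The arm moves only by the tool jog_arm, never from a script. Its argument "commands" is a list of rows, each an object with "translation": the shift along the tool's x, y, z in mm, a list of three; "turn": the turn, a rotation vector about the tool's x, y, z in rad, a list of three. A call has 1 to 12 rows; each row is the pose to reach, as a shift and turn from the pose commanded when the call began, along the tool's axes at that moment; what a row does not reach only later rows make up. A row lasts 1/12 s, in which the tool goes at most 41.7 mm and 7.16 degrees, less where a joint would pass 70% of its speed; a pose out of reach is approached as far as the arm can. A call with a gripper value outside its range is refused whole. "claw" is the closure, from -1 (fully open) to 1 (shut), so that 0 is half open, set as the call begins (left out, the last holds). The fingers move at their own pace and stop on an object; "grip_force" is the grip in N (left out, the last holds). Time passes only in rows, so rows that repeat a pose let the fingers close. It gives the time, the measured TCP pose, the force and the opening at its end, in the units of the state.
- arm.observe(): the state, without advancing time (a new reading comes with each control period).
- arm.get_image(name): name is "side" or "top" or "wrist"; returns the picture (420x560x3 uint8, blue, green, red); there is no depth.
- arm.camera_info(name): a dict with "vertical_fov" (degrees; the focal length in pixels is half the picture's height over the tangent of half this angle, whatever the lens; pixels are square), "cx", "cy" (the principal point, pixels), "eye" and "rotation" of the camera in the world. Camera axes: x right, y up, looking along -z (the intrinsics and any distortion apply to the point x, -y, -z); pixel columns grow to the right and rows downward; lengths in m; the calibration is good to about 2 mm. A picture is of the moment at which its call begins: read the wrist's pose just before it. camera_info takes no time and is no camera call; for the wrist camera it gives the pose at the moment of the call.
- arm.sign_off(): hands the job in, once; it reports no verdict.
Trained networks look in the newest picture that a camera, given by its name, has taken for a name from the list of things; names that differ only in an ending like _2 or _b are one class to them, and where a whole thing is asked for, a point or a joint stands for the part that bears it (a point fixed in the world has none). Each returns a list of dicts, best first, with "confidence" (0 to 1); they miss things now and then, are a little off and sometimes report something else, mostly with a low value. They report only what shows in the picture. A call takes as long as a camera call. They do not tell look-alikes from the thing itself.
- arm.trace(camera, query): "region" (420x560 bool, what is visible of it) and "box" ([left, top, width, height] in pixels, round what is visible of it).
- arm.landmark_of(camera, query): "at" ([column, row] in pixels: a listed point, or the origin of a listed thing).
The state is a dict: "clock": time; "joints": joint angles; "dq": joint speeds; "joint_efforts": joint torques, N m; "position": TCP position; "ee_rot": TCP orientation; "force": force on the tool from outside, world axes, zero at the start; "ft_torque": the same for the moment, N m; "width": opening from 0.0 (shut) to 1.0 (fully open).
Only numpy, scipy, OpenCV 4.12 (cv2) and the standard library are available. Lean on these libraries where they do the work, as an engineer would, in place of code of your own. Each camera call takes 0.05 s, during which the arm holds its last target. There are 200 camera calls.

## Working session

There is one attempt and no reset: what is moved stays moved. The work goes in short steps, Python scripts to look and compute and a tool call to move; the robot and the scene stay as the last step left them, time stands still between calls to the robot, and variables do not carry over. Pictures are saved under pics/ and viewed, about 8 in all and at most 12, crops included, and the job is handed in when it is done.

Besides the shell and the picture viewer there is one more tool, called as a command line: name --argument value ..., lists and objects as JSON in quotes. jog_arm: Moves the arm, as the interface text tells. Its arguments: {"type":"object","properties":{"commands":{"type":"array","items":{"type":"object","properties":{"translation":{"type":"array","items":{"type":"number"}},"turn":{"type":"array","items":{"type":"number"}}}}},"claw":{"type":"number"},"grip_force":{"type":"number"}},"required":["commands"]}

```bash
mkdir -p pics
cat > h.py <<'E'
import numpy as np, cv2
from cell import arm
from scipy.spatial.transform import Rotation as R
def rotm(r):
    r=np.array(r,float)
    return r if r.shape==(3,3) else (R.from_rotvec(r).as_matrix() if r.size==3 else R.from_quat(r).as_matrix())
def pix2w(info,px,z):
    f=210/np.tan(np.radians(info['vertical_fov'])/2)
    d=np.array([(px[0]-info['cx'])/f,-(px[1]-info['cy'])/f,-1.])
    k=info.get('distortion')
    d=rotm(info['rotation'])@d; e=np.array(info['eye'])
    return e+d*(z-e[2])/d[2]
def w2pix(info,p):
    f=210/np.tan(np.radians(info['vertical_fov'])/2)
    c=rotm(info['rotation']).T@(np.array(p)-info['eye'])
    return np.array([info['cx']+f*c[0]/-c[2],info['cy']-f*c[1]/-c[2]])
E
python3 - <<'E'
from h import *
print(arm.observe())
for n in ['top','side']:
    im=arm.get_image(n); cv2.imwrite(f'pics/{n}0.png',im); i=arm.camera_info(n); print(n,i)
    for q,z in [('tray',0),('tray_end',.004),('rake',.004),('mat',0.004),('bar1',.01),('gear',0),('bearing',0),('spacer',0),('bolt',0)]:
        for d in arm.landmark_of(n,q): print(q,round(d['confidence'],2),np.round(d['at'],1),pix2w(i,d['at'],z).round(4))
E
```

```text
{'clock': 0.0, 'joints': array([-1.43660854,  0.43521295,  0.0249685 ,  1.57409826, -0.01159345,
        1.13397551, -0.07510502]), 'dq': array([ 0.00050923,  0.00065928, -0.00124787, -0.00100955, -0.00082113,
       -0.00287961,  0.00090052]), 'joint_efforts': array([-2.81878902e-04, -6.67866397e+01,  9.84570198e-01, -3.14464438e+01,
       -6.05668151e-02,  4.27112239e-02,  1.67157918e-04]), 'position': array([0.14654157, 0.6069994 , 0.18875074]), 'ee_rot': array([ 2.46750825e+00,  1.94275457e+00, -1.76223372e-03]), 'force': array([-0.07423714,  0.46904053, -0.01473973]), 'ft_torque': array([-0.00764397, -0.00955101,  0.04022435]), 'width': 0.9965154012863336}
top {'vertical_fov': 53.13671936665189, 'cx': 287.1691353069917, 'cy': 207.3259185014061, 'eye': array([ 0.37336324, -0.05185162,  1.28247534]), 'rotation': array([ 0.131714  , -0.11964745, -1.57357023])}
tray 0.9 [306.2 219. ] [ 0.5434 -0.101   0.    ]
rake 0.95 [170.5 231.2] [0.5081 0.3152 0.004 ]
mat 0.59 [166.5 235.3] [0.4956 0.3269 0.004 ]
mat 0.55 [255.6 146.2] [0.776 0.056 0.004]
bar1 0.6 [323.4 218.8] [ 0.5424 -0.1531
[... 1142 characters left out ...]
0.4473  0.004 ]
mat 0.3 [279.2 223. ] [ 0.5584 -0.0899  0.004 ]
bar1 0.71 [347.9 261.8] [ 0.3576 -0.066   0.01  ]
bar1 0.7 [269.  237.7] [ 0.5521 -0.0309  0.01  ]
bar1 0.69 [289.8 220.6] [ 0.537  -0.1065  0.01  ]
bar1 0.68 [306.8 292.3] [0.4003 0.0561 0.01  ]
bar1 0.63 [206.7 195.7] [ 0.7729 -0.0666  0.01  ]
bar1 0.55 [298.4 206.5] [ 0.5428 -0.1619  0.01  ]
bar1 0.52 [228.7 295.4] [0.5403 0.1512 0.01  ]
bar1 0.5 [279.9 223.5] [ 0.5534 -0.0848  0.01  ]
gear 0.58 [173.5 228.8] [0.7763 0.0642 0.    ]
bearing 0.78 [243.7 212.3] [ 0.659 -0.076  0.   ]
spacer 0.79 [243.2 407.3] [0.3875 0.3177 0.    ]
spacer 0.41 [189.9 375.4] [0.5047 0.3238 0.    ]
bolt 0.67 [310.4 256.5] [ 0.4419 -0.0407  0.    ]
```

```bash
ls; sleep 0
```

```text
h.py
pics
```

View images.

View pics/top0.png

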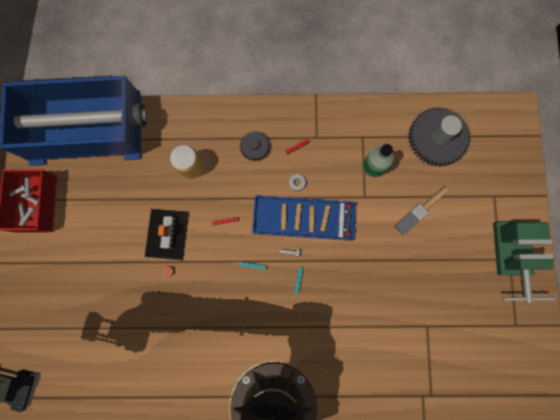

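View pics/side0.png

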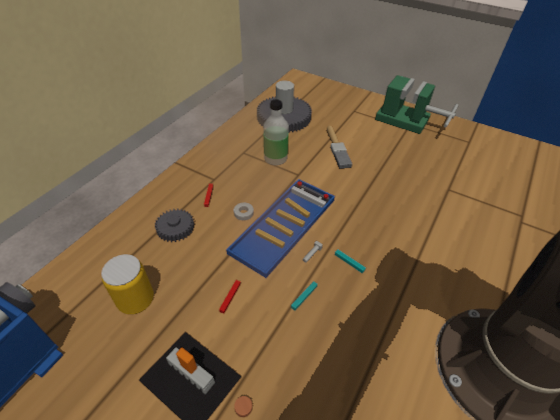

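Top view: tray spans columns 253–357, rows 197–240, with its stop on the right; bars sit at (284,217), (298,217), (312,219), (325,218). The rake is on the mat at about (166,233), with the mat slightly rotated. The side view agrees. The bars look mostly across the tray.

Run:
```python
from h import *
i={n:arm.camera_info(n) for n in('top','side')}
for n in i:
    im=cv2.imread(f'pics/{n}0.png')
    arm.get_image(n)
    for q,z in [('tray',.018),('mat',.004)]:
        for d in arm.trace(n,q)[:1]:
            m=d['region'].astype(np.uint8)
            c=max(cv2.findContours(m,0,cv2.CHAIN_APPROX_NONE)[0],key=cv2.contourArea)[:,0]
            w=np.array([pix2w(i[n],p,z)[:2] for p in c])*1000
            r=cv2.minAreaRect(w.astype(np.float32)); print(n,q,round(d['confidence'],2),np.round(r[0],1),np.round(r[1],1),round(r[2],1))
    for q in ['bar1']:
        for d in arm.trace(n,q):
            m=d['region']; ys,xs=np.nonzero(m)
            w=np.array([pix2w(i[n],p,.016)[:2] for p in zip(xs,ys)])*1000
            r=cv2.minAreaRect(w.astype(np.float32)); print(n,q,round(d['confidence'],2),np.round(r[0],1),np.round(r[1],1),round(r[2],1))
    hsv=cv2.cvtColor(im,cv2.COLOR_BGR2HSV)
    # orange handle
    bx=(slice(200,260),slice(145,190)) if n=='top' else (slice(330,420),slice(140,240))
    s=hsv[bx]; m=(s[...,0]>4)&(s[...,0]<18)&(s[...,1]>190)&(s[...,2]>120)
    ys,xs=np.nonzero(m); print(n,'orange',xs.mean()+bx[1].start,ys.mean()+bx[0].start,len(xs), pix2w(i[n],(xs.mean()+bx[1].start,ys.mean()+bx[0].start),.087 if n=='top' else .07))
    cv2.imwrite(f'pics/rake_{n}.png',cv2.resize(im[bx],None,fx=5,fy=5,interpolation=cv2.INTER_CUBIC))
ims=[cv2.resize(cv2.imread(f'pics/rake_{n}.png'),(390,420)) for n in i]
cv2.imwrite('pics/rk.png',np.hstack(ims))
o=arm.observe();print(o['position'],R.from_rotvec(o['ee_rot']).as_matrix().round(3), arm.camera_info('wrist'))
```

```text
top tray 0.81 [547.7 -70.7] [263.5 118.9] 86.0
top mat 0.6 [499.7 326.2] [119.3 150. ] 84.9
top bar1 0.67 [403.   62.1] [76.8 12.9] 82.0
top bar1 0.47 [ 544.1 -157.6] [10.3 70.1] 75.0
top bar1 0.47 [770.8 -75.9] [11.5 74.8] 26.9
top bar1 0.43 [357.9 -74.3] [13.4 69.6] 77.9
top bar1 0.4 [ 542.9 -118. ] [12.2 76.7] 89.2
top orange nan nan 0 [nan nan nan]
side tray 0.63 [543.4 -87.5] [320.6 128.5] 85.8
side mat 0.66 [500.1 327.2] [121.2 151.8] 84.3
side bar1 0.82 [534.3 152.2] [16.8 82.9] 10.4
side bar1 0.71 [354.7 -67.5] [18.5 79. ] 80.1
side bar1 0.64 [ 539.9 -112.7] [23.5 82.9] 86.8
side bar1 0.62 [399.9  67.5] [81.  14.2] 79.0
side bar1 0.6 [546.1 -71.3] [17.9 81.1] 84.9
side bar1 0.48 [550.4 -27. ] [17.1 79.2] 84.8
side bar1 0.47 [ 541.5 -153.8] [22.3 83.1] 74.6
side bar1 0.44 [768.3 -71.3] [14.4 85.6] 27.7
side orange 184.71345029239765 356.5964912280702 171 [0.50746077 0.31797086 0.07      ]
[0.14665043 0.60759461 0.18954334] [[ 0.235  0.972  0.   ]
 [ 0.972 -0.235  0.   ]
 [ 0.     0.    -1.   ]] {'vertical_fov': 61.239178262945366, 'cx': 278.657332620041, 'cy': 204.66052595977266, 'eye': array([0.07295367, 0.62516426, 0.38369656]), 'rotation': array([-0.23994721, -0.18884879,  1.32439429])}<stdin>:21: RuntimeWarning: Mean of empty slice.
  ret = ret.dtype.type(ret / rcount)
```

jog_arm --commands '[{"translation":[-10,20,0],"turn":[0,0,-0.01]},{"translation":[-25,55,0],"turn":[0,0,-0.02]},{"translation":[-45,95,0],"turn":[0,0,-0.04]},{"translation":[-65,140,0],"turn":[0,0,-0.05]},{"translation":[-82,178,0],"turn":[0,0,-0.07]},{"translation":[-100,216,0],"turn":[0,0,-0.08]},{"translation":[-118,255,0],"turn":[0,0,-0.1]},{"translation":[-136,294,0],"turn":[0,0,-0.11]},{"translation":[-154,333,0],"turn":[0,0,-0.13]},{"translation":[-170,368,0],"turn":[0,0,-0.14]},{"translation":[-182,394,0],"turn":[0,0,-0.15]},{"translation":[-189,409,0],"turn":[0,0,-0.15]}]'

```text
clock: 2.4
position: [0.5049, 0.3222, 0.1898]
ee_rot: [2.32, 2.114, 0.001]
force: [0.6, -1.3, -1.1]
width: 0.999
```

jog_arm --commands '[{"translation":[0,0,0]},{"translation":[0,0,0]},{"translation":[0,0,0]}]'

```text
schema error: expected keys translation, turn
```

Run:
```python
from h import *
o=arm.observe(); print(o['clock'],o['position'],R.from_rotvec(o['ee_rot']).as_matrix().round(4),o['force'])
i=arm.camera_info('wrist'); im=arm.get_image('wrist'); cv2.imwrite('pics/w1.png',im)
np.save('w1.npy',i)
for q,z in [('rake',.004),('mat',.004)]:
    for d in arm.landmark_of('wrist',q): print(q,round(d['confidence'],2),np.round(d['at']),pix2w(i,d['at'],z).round(4))
```

```text
2.4 [0.50490899 0.32219821 0.18979996] [[ 0.0928  0.9957  0.0027]
 [ 0.9957 -0.0928 -0.0021]
 [-0.0018  0.0029 -1.    ]] [ 0.64379625 -1.34817341 -1.10720027]
rake 0.77 [278. 174.] [0.5056 0.3207 0.004 ]
rake 0.71 [262.  55.] [0.3847 0.3162 0.004 ]
mat 0.81 [282. 171.] [0.5021 0.3256 0.004 ]
```

View pics/w1.png

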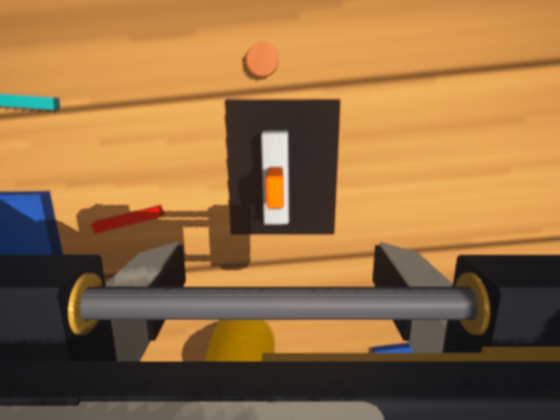

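Wrist view: mat spans columns 226–339, rows 100–235; rake head spans columns 262–289, rows 131–223; orange handle top is at about (275,187).

Run:
```python
from h import *
i=np.load('w1.npy',allow_pickle=True).item(); im=cv2.imread('pics/w1.png'); hsv=cv2.cvtColor(im,cv2.COLOR_BGR2HSV)
b=np.zeros((420,560),bool); b[105:230,232:332]=1
def rect(m,z,n):
    m=cv2.morphologyEx((m&b).astype(np.uint8),cv2.MORPH_OPEN,np.ones((3,3)))
    c=max(cv2.findContours(m,0,cv2.CHAIN_APPROX_NONE)[0],key=cv2.contourArea)[:,0]
    w=np.array([pix2w(i,p,z)[:2] for p in c])*1000; r=cv2.minAreaRect(w.astype(np.float32)); print(n,np.round(r[0],1),np.round(r[1],1),round(r[2],1))
    # print px rect
    print(np.round(cv2.boxPoints(cv2.minAreaRect(c.astype(np.float32)))).tolist())
wh=hsv[...,2]>110
rect(wh,.035,'head+handle')
org=(hsv[...,1]>200)&(hsv[...,2]>200); rect(org,.087,'handle top')
d=[x for x in arm.trace('wrist','mat')][0]; c=max(cv2.findContours(d['region'].astype(np.uint8),0,cv2.CHAIN_APPROX_NONE)[0],key=cv2.contourArea)[:,0]
w=np.array([pix2w(i,p,.004)[:2] for p in c])*1000; print(cv2.minAreaRect(w.astype(np.float32)))
```

```text
head+handle [504.2 318. ] [26.4 95.3] 85.1
[[261.0, 131.0], [288.0, 131.0], [288.0, 224.0], [261.0, 224.0]]
handle top [503.  317.8] [13.5 27.9] 87.1
[[265.0, 175.0], [281.0, 175.0], [282.0, 206.0], [267.0, 207.0]]
((500.9678955078125, 326.53466796875), (119.99324798583984, 149.9124755859375), 84.4076156616211)
```

jog_arm --commands '[{"translation":[0,0,10],"turn":[0,0,0]},{"translation":[0,0,30],"turn":[0,0,0]},{"translation":[0,0,50],"turn":[0,0,0]},{"translation":[0,0,65],"turn":[0,0,0]},{"translation":[0,0,70],"turn":[0,0,0]},{"translation":[0,0,70],"turn":[0,0,0]},{"translation":[0,0,70],"turn":[0,0,0]},{"translation":[0,0,70],"turn":[0,0,0]}]'

```text
clock: 3.27
position: [0.5001, 0.3288, 0.1205]
ee_rot: [-2.315, -2.124, -0.003]
force: [-0.1, -0.4, 0.9]
width: 1.001
```

```bash
cat > st.py <<'E'
from h import *
o=arm.observe(); print(o['clock'],o['position'].round(4),'force',o['force'].round(2),'tq',o['ft_torque'].round(2),'w',round(o['width'],3)); print(R.from_rotvec(o['ee_rot']).as_matrix().round(4))
E
python3 st.py
```

```text
3.2667 [0.5001 0.3288 0.1205] force [-0.06 -0.38  0.86] tq [-0.03  0.05 -0.  ] w 1.001
[[ 0.0859  0.9963  0.0012]
 [ 0.9963 -0.0859  0.0011]
 [ 0.0012  0.0011 -1.    ]]
```

jog_arm --commands '[{"translation":[-5,2,5],"turn":[0,0,0]},{"translation":[-10.5,4.5,15],"turn":[0,0,0]},{"translation":[-10.5,4.5,30],"turn":[0,0,0]},{"translation":[-10.5,4.5,50],"turn":[0,0,0]},{"translation":[-10.5,4.5,65],"turn":[0,0,0]},{"translation":[-10.5,4.5,74],"turn":[0,0,0]},{"translation":[-10.5,4.5,76],"turn":[0,0,0]},{"translation":[-10.5,4.5,76],"turn":[0,0,0]},{"translation":[-10.5,4.5,76],"turn":[0,0,0]}]'

```text
clock: 4.02
position: [0.504, 0.3171, 0.0441]
ee_rot: [2.316, 2.122, 0.001]
force: [-0.5, 0.3, -0.7]
width: 1.0
```

jog_arm --commands '[{"translation":[0,0,0],"turn":[0,0,0]},{"translation":[0,0,0],"turn":[0,0,0]},{"translation":[0,0,0],"turn":[0,0,0]},{"translation":[0,0,0],"turn":[0,0,0]},{"translation":[0,0,0],"turn":[0,0,0]},{"translation":[0,0,0],"turn":[0,0,0]},{"translation":[0,0,0],"turn":[0,0,0]},{"translation":[0,0,0],"turn":[0,0,0]},{"translation":[0,0,0],"turn":[0,0,0]},{"translation":[0,0,0],"turn":[0,0,0]},{"translation":[0,0,0],"turn":[0,0,0]},{"translation":[0,0,0],"turn":[0,0,0]}]' --claw 1 --grip_force 40

```text
clock: 5.02
position: [0.5035, 0.3171, 0.0435]
ee_rot: [-2.316, -2.123, -0.0]
force: [-0.0, 0.1, -0.1]
width: 0.179
```

```bash
python3 st.py
```

```text
5.0167 [0.5035 0.3171 0.0435] force [-0.03  0.12 -0.09] tq [0.14 0.02 0.01] w 0.179
[[ 8.680e-02  9.962e-01  1.000e-04]
 [ 9.962e-01 -8.680e-02  2.000e-04]
 [ 2.000e-04  0.000e+00 -1.000e+00]]
```

jog_arm --commands '[{"translation":[0,0,-4],"turn":[0,0,0]},{"translation":[0,0,-14],"turn":[0,0,0]},{"translation":[0,0,-30],"turn":[0,0,0]},{"translation":[0,0,-50],"turn":[0,0,0]},{"translation":[-5,2,-75],"turn":[0,0,0]},{"translation":[-15,5,-100],"turn":[0,0,0]},{"translation":[-35,12,-125],"turn":[0,0,0]},{"translation":[-60,20,-145],"turn":[0,0,0]},{"translation":[-90,30,-160],"turn":[0,0,0]},{"translation":[-120,42,-170],"turn":[0,0,0]},{"translation":[-150,53,-175],"turn":[0,0,0]},{"translation":[-180,64,-175],"turn":[0,0,0]}]'

```text
clock: 6.02
position: [0.5523, 0.1307, 0.2209]
ee_rot: [2.315, 2.122, 0.004]
force: [0.9, 0.7, -3.4]
width: 0.166
```

jog_arm --commands '[{"translation":[-30,10,0],"turn":[0,0,0]},{"translation":[-60,20,0],"turn":[0,0,0]},{"translation":[-90,31,0],"turn":[0,0,0]},{"translation":[-120,42,0],"turn":[0,0,0]},{"translation":[-145,50,0],"turn":[0,0,0]},{"translation":[-165,57,0],"turn":[0,0,0]},{"translation":[-178,62,0],"turn":[0,0,0]},{"translation":[-185,65,0],"turn":[0,0,0]},{"translation":[-187,65,0],"turn":[0,0,0]},{"translation":[-187,65,0],"turn":[0,0,0]},{"translation":[-187,65,0],"turn":[0,0,0]},{"translation":[-187,65,0],"turn":[0,0,0]}]'

```text
clock: 7.02
position: [0.5999, -0.0581, 0.2186]
ee_rot: [-2.313, -2.125, -0.001]
force: [-0.2, 0.3, -3.3]
width: 0.169
```

```bash
python3 st.py
cat > tr.py <<'E'
from h import *
import sys
t=sys.argv[1]
i=arm.camera_info('wrist'); im=arm.get_image('wrist'); cv2.imwrite(f'pics/{t}.png',im); np.save(t+'.npy',i)
for d in arm.trace('wrist','bar1'):
    c=max(cv2.findContours(d['region'].astype(np.uint8),0,cv2.CHAIN_APPROX_NONE)[0],key=cv2.contourArea)[:,0]
    w=np.array([pix2w(i,p,.016)[:2] for p in c])*1000; r=cv2.minAreaRect(w.astype(np.float32)); print('bar',round(d['confidence'],2),d['box'],np.round(r[0],1),np.round(r[1],1),round(r[2],1))
for d in arm.trace('wrist','tray')[:1]:
    c=max(cv2.findContours(d['region'].astype(np.uint8),0,cv2.CHAIN_APPROX_NONE)[0],key=cv2.contourArea)[:,0]
    w=np.array([pix2w(i,p,.018)[:2] for p in c])*1000; r=cv2.minAreaRect(w.astype(np.float32)); print('tray',round(d['confidence'],2),d['box'],np.round(r[0],1),np.round(r[1],1),round(r[2],1))
for q in ('tray_end','tray'):
    for d in arm.landmark_of('wrist',q): print(q,d['confidence'],d['at'],pix2w(i,d['at'],.004 if 'end' in q else 0))
E
python3 tr.py w2
```

```text
7.0167 [ 0.5999 -0.0581  0.2186] force [-0.21  0.32 -3.28] tq [0.04 0.04 0.03] w 0.169
[[ 8.470e-02  9.964e-01 -2.000e-04]
 [ 9.964e-01 -8.470e-02  8.000e-04]
 [ 8.000e-04 -3.000e-04 -1.000e+00]]
bar 0.94 [253.8, 87.7, 12.5, 77.2] [550.  -74.9] [12.1 78.4] 84.0
bar 0.88 [296.0, 83.3, 6.7, 74.6] [549.3 -32.4] [12.5 76.1] 87.8
bar 0.87 [214.1, 83.9, 15.1, 80.4] [ 542.8 -116.3] [14.4 80.9] 87.6
bar 0.7 [175.9, 90.4, 17.2, 73.2] [ 545.3 -156.6] [15.  79.6] 76.3
bar 0.63 [419.8, 82.9, 82.7, 31.8] [538.9 143.3] [13.5 82.7] 8.3
bar 0.47 [244.3, 4.6, 59.9, 24.4] [443.1 -49.5] [58.9 21. ] 85.1
bar 0.43 [95.3, 66.4, 289.1, 114.4] [547.  -93.6] [312.2 118.7] 85.5
tray 0.66 [94.7, 66.4, 292.6, 117.3] [546.9 -94. ] [309.5 117.3] 85.7
tray_end 0.65 [112.2, 126.6] [ 0.5356778 -0.2409371  0.004    ]
tray 0.56 [243.1, 124.1] [ 0.54565991 -0.0940182   0.        ]
```

View pics/w2.png

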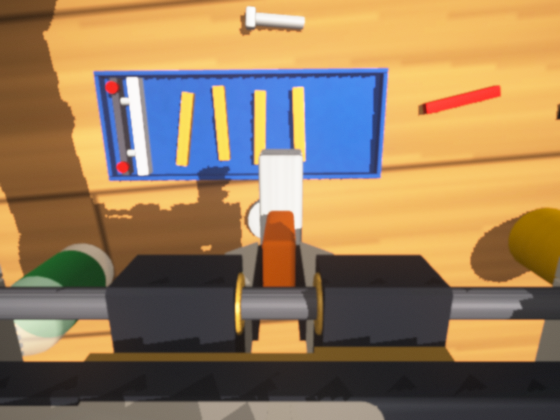

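Wrist view: tray spans columns 95–387, rows 67–180; the stop's white bar face is at about column 146; four brass bars are at columns 185, 221, 260 and 298; the rake is held straight. Measured tray size is 310×117, matching the spec, so I trust this pose.

jog_arm --commands '[{"translation":[15,-12,0],"turn":[0,0,-0.006]},{"translation":[40,-30,0],"turn":[0,0,-0.006]},{"translation":[60,-45,20],"turn":[0,0,-0.006]},{"translation":[68,-50,50],"turn":[0,0,-0.006]},{"translation":[68,-50,80],"turn":[0,0,-0.006]},{"translation":[68,-50,110],"turn":[0,0,-0.006]},{"translation":[68,-50,135],"turn":[0,0,-0.006]},{"translation":[68,-50,150],"turn":[0,0,-0.006]},{"translation":[68,-50,155],"turn":[0,0,-0.006]},{"translation":[68,-50,155],"turn":[0,0,-0.006]},{"translation":[68,-50,155],"turn":[0,0,-0.006]}]'

```text
clock: 8.18
position: [0.5568, 0.0123, 0.0643]
ee_rot: [2.309, 2.129, 0.001]
force: [0.4, 0.9, -2.6]
width: 0.162
```

```bash
python3 st.py
python3 - <<'E'
from h import *
c=np.array([547,-93.8]);o=arm.observe();p=o['position'][:2]*1000-c;a=np.radians(-4.5)
print('tray xy',p@[np.cos(a),np.sin(a)],p@[-np.sin(a),np.cos(a)])
i=arm.camera_info('wrist');im=arm.get_image('wrist');cv2.imwrite('pics/w3.png',im)
i2=arm.camera_info('side');im2=arm.get_image('side');u,v=w2pix(i2,[.555,.014,.03]).astype(int)
cv2.imwrite('pics/c3.png',np.hstack([im[60:260,200:480],cv2.resize(im2[max(v-70,0):v+70,u-98:u+98],(280,200))]).repeat(1,0))
E
```

```text
8.1833 [0.5568 0.0123 0.0643] force [ 0.38  0.87 -2.6 ] tq [ 0.03 -0.02  0.02] w 0.162
[[ 8.090e-02  9.967e-01  9.000e-04]
 [ 9.967e-01 -8.090e-02  1.000e-04]
 [ 2.000e-04  9.000e-04 -1.000e+00]]
tray xy 1.4889682160788258 106.58356456719754
```

View pics/c3.png

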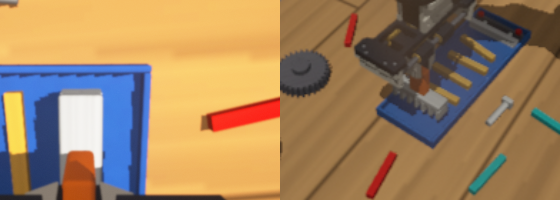

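The rake hovers inside the tray outline behind the nearest bar, with clearance all round. Lowering it.

jog_arm --commands '[{"translation":[0,-1,4],"turn":[0,0,0]},{"translation":[0,-1.5,8],"turn":[0,0,0]},{"translation":[0,-1.5,12],"turn":[0,0,0]},{"translation":[0,-1.5,15],"turn":[0,0,0]},{"translation":[0,-1.5,17],"turn":[0,0,0]},{"translation":[0,-1.5,18],"turn":[0,0,0]},{"translation":[0,-1.5,18],"turn":[0,0,0]},{"translation":[0,-1.5,18],"turn":[0,0,0]}]'

```text
clock: 8.95
position: [0.5548, 0.0124, 0.0455]
ee_rot: [-2.309, -2.13, 0.0]
force: [0.3, 0.9, -1.6]
width: 0.168
```

```bash
cat >> st.py <<'E'
c=np.array([547,-93.8]);p=o['position'][:2]*1000-c;a=np.radians(-4.5)
print('tray xy',p@[np.cos(a),np.sin(a)],p@[-np.sin(a),np.cos(a)],'Fy',o['force'][:2]@[-np.sin(a),np.cos(a)])
E
python3 st.py
```

```text
8.95 [0.5548 0.0124 0.0455] force [ 0.25  0.86 -1.62] tq [-0.03  0.03 -0.05] w 0.168
[[ 0.0808  0.9967 -0.    ]
 [ 0.9967 -0.0808 -0.    ]
 [-0.     -0.     -1.    ]]
tray xy -0.5979753041704099 106.46381355649054 Fy 0.8760160004413993
```

jog_arm --commands '[{"translation":[-4,0,0],"turn":[0,0,0]},{"translation":[-8,0,0],"turn":[0,0,0]},{"translation":[-12,0,0],"turn":[0,0,0]},{"translation":[-16,0,0],"turn":[0,0,0]},{"translation":[-20,0,0],"turn":[0,0,0]},{"translation":[-24,0,0],"turn":[0,0,0]},{"translation":[-28,0,0],"turn":[0,0,0]},{"translation":[-32,0,0],"turn":[0,0,0]},{"translation":[-36,0,0],"turn":[0,0,0]},{"translation":[-40,0,0],"turn":[0,0,0]},{"translation":[-44,0,0],"turn":[0,0,0]},{"translation":[-48,0,0],"turn":[0,0,0]}]'

```text
clock: 9.95
position: [0.5508, -0.0357, 0.0455]
ee_rot: [-2.309, -2.13, -0.0]
force: [-0.3, 0.7, -3.1]
width: 0.167
```

jog_arm --commands '[{"translation":[-4,0,0],"turn":[0,0,0]},{"translation":[-8,0,0],"turn":[0,0,0]},{"translation":[-12,0,0],"turn":[0,0,0]},{"translation":[-16,0,0],"turn":[0,0,0]},{"translation":[-20,0,0],"turn":[0,0,0]},{"translation":[-24,0,0],"turn":[0,0,0]},{"translation":[-28,0,0],"turn":[0,0,0]},{"translation":[-32,0,0],"turn":[0,0,0]},{"translation":[-36,0,0],"turn":[0,0,0]},{"translation":[-40,0,0],"turn":[0,0,0]},{"translation":[-44,0,0],"turn":[0,0,0]},{"translation":[-48,0,0],"turn":[0,0,0]}]'

```text
clock: 10.95
position: [0.5469, -0.0835, 0.0455]
ee_rot: [-2.309, -2.13, -0.0]
force: [-0.3, 1.7, -1.8]
width: 0.166
```

```bash
python3 st.py; python3 tr.py w4
```

```text
10.95 [ 0.5469 -0.0835  0.0455] force [-0.32  1.68 -1.8 ] tq [ 0.55 -0.03  0.03] w 0.166
[[ 8.070e-02  9.967e-01  0.000e+00]
 [ 9.967e-01 -8.070e-02  2.000e-04]
 [ 2.000e-04 -0.000e+00 -1.000e+00]]
tray xy -0.8839907840976187 10.264185287287809 Fy 1.6542949400321527
bar 0.97 [225.5, 159.9, 20.8, 92.3] [ 536.3 -111.2] [12.5 59.8] 85.7
bar 0.89 [206.8, 155.2, 23.6, 97.7] [ 533.9 -123.2] [13.1 67.3] 84.3
bar 0.88 [156.0, 161.4, 30.5, 90.3] [ 534.7 -153.7] [14.7 63.5] 75.8
bar 0.66 [272.4, 27.8, 101.8, 36.7] [442.5 -49.8] [58.5 19.8] 85.4
bar 0.63 [245.7, 153.8, 13.6, 89.2] [ 532.7 -100.1] [ 9.9 57.1] 85.7
bar 0.4 [555.5, 180.5, 4.5, 19.3] [540.7  97.6] [12.2  3.2] 7.8
tray 0.85 [12.8, 125.6, 499.4, 163.9] [540.9 -92.9] [308.5 109.4] 85.7
tray_end 0.86 [49.9, 218.0] [ 0.53654069 -0.2433501   0.004     ]
```

View pics/w4.png

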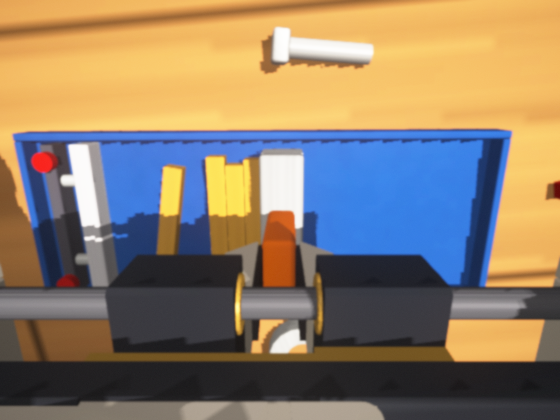

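Three bars are closed up ahead of the rake (columns 207–260). The last one is askew at about column 170. The stop's face runs from (101,145) to (113,270).

Run:
```python
from h import *
i=np.load('w4.npy',allow_pickle=True).item();a=np.radians(-4.5)
for p in [(101,145),(108,210),(113,270)]:
  for z in(.016,.020):
    w=pix2w(i,p,z)[:2]*1000-[547,-93.8]; print(p,z,w@[np.cos(a),np.sin(a)],w@[-np.sin(a),np.cos(a)])
```

```text
(101, 145) 0.016 -50.68713461670193 -100.99074013675579
(101, 145) 0.02 -51.151635527498144 -99.00137935664328
(108, 210) 0.016 -8.129002907260057 -102.42795297392608
(108, 210) 0.02 -9.35455160839844 -100.41289116771011
(113, 270) 0.016 35.41067338605077 -104.91232576566198
(113, 270) 0.02 33.40652437742065 -102.85283704624301
```

jog_arm --commands '[{"translation":[-4,0,0],"turn":[0,0,0]},{"translation":[-8,0,0],"turn":[0,0,0]},{"translation":[-12,0,0],"turn":[0,0,0]},{"translation":[-16,0,0],"turn":[0,0,0]},{"translation":[-20,0,0],"turn":[0,0,0]},{"translation":[-24,0,0],"turn":[0,0,0]},{"translation":[-28,0,0],"turn":[0,0,0]},{"translation":[-31,0,0],"turn":[0,0,0]},{"translation":[-34,0,0],"turn":[0,0,0]},{"translation":[-36,0,0],"turn":[0,0,0]},{"translation":[-38,0,0],"turn":[0,0,0]},{"translation":[-40,0,0],"turn":[0,0,0]}]'

```text
clock: 12.2
position: [0.5437, -0.1232, 0.0455]
ee_rot: [-2.309, -2.13, -0.0]
force: [-0.4, 2.1, -2.4]
width: 0.165
```

```bash
python3 st.py
```

```text
12.2 [ 0.5437 -0.1232  0.0455] force [-0.41  2.07 -2.42] tq [0.68 0.03 0.02] w 0.165
[[ 8.060e-02  9.967e-01 -0.000e+00]
 [ 9.967e-01 -8.060e-02  1.000e-04]
 [ 1.000e-04 -0.000e+00 -1.000e+00]]
tray xy -0.9670108170072328 -29.556458430164053 Fy 2.0265122753744604
```

jog_arm --commands '[{"translation":[-1,0,0],"turn":[0,0,0]},{"translation":[-2,0,0],"turn":[0,0,0]},{"translation":[-3,0,0],"turn":[0,0,0]},{"translation":[-4,0,0],"turn":[0,0,0]},{"translation":[-5,0,0],"turn":[0,0,0]},{"translation":[-6,0,0],"turn":[0,0,0]},{"translation":[-7,0,0],"turn":[0,0,0]}]'

```text
clock: 12.78
position: [0.5431, -0.1302, 0.0455]
ee_rot: [-2.309, -2.13, -0.0]
force: [-0.3, 2.0, -2.8]
width: 0.163
```

jog_arm --commands '[{"translation":[-0.5,0,0],"turn":[0,0,0]},{"translation":[-1,0,0],"turn":[0,0,0]},{"translation":[-1.5,0,0],"turn":[0,0,0]},{"translation":[-2,0,0],"turn":[0,0,0]}]'

```text
clock: 13.12
position: [0.543, -0.1321, 0.0455]
ee_rot: [-2.309, -2.13, -0.0]
force: [-0.3, 2.0, -3.3]
width: 0.17
```

jog_arm --commands '[{"translation":[-0.5,0,0],"turn":[0,0,0]},{"translation":[-1,0,0],"turn":[0,0,0]},{"translation":[-1.5,0,0],"turn":[0,0,0]},{"translation":[-2,0,0],"turn":[0,0,0]}]'

```text
clock: 13.45
position: [0.5428, -0.1341, 0.0455]
ee_rot: [2.309, 2.13, 0.0]
force: [0.2, 1.6, -2.3]
width: 0.162
```

```bash
python3 st.py; python3 tr.py w5
```

```text
13.45 [ 0.5428 -0.1341  0.0455] force [ 0.24  1.64 -2.25] tq [0.6  0.03 0.01] w 0.162
[[ 0.0808  0.9967  0.    ]
 [ 0.9967 -0.0808  0.    ]
 [ 0.      0.     -1.    ]]
tray xy -0.9764439249457123 -40.538666850438595 Fy 1.6542195330298335
bar 0.81 [225.3, 159.3, 21.1, 92.1] [ 531.5 -162.2] [13.1 59.5] 86.6
bar 0.68 [208.1, 153.8, 23.2, 100.0] [ 529.8 -174. ] [13.5 67.3] 84.3
bar 0.59 [186.5, 165.7, 25.7, 86.0] [ 532.7 -186. ] [13.1 60.8] 85.8
bar 0.56 [245.2, 156.0, 13.6, 88.4] [ 529.  -150.8] [10.1 59.2] 85.7
tray 0.93 [97.6, 126.7, 461.8, 162.8] [539.8 -95.1] [304.2 107.9] 85.4
tray_end 0.85 [124.1, 216.4] [ 0.53545576 -0.24201948  0.004     ]
tray 0.72 [338.1, 213.3] [ 0.54658246 -0.09234292  0.        ]
```

View pics/w5.png

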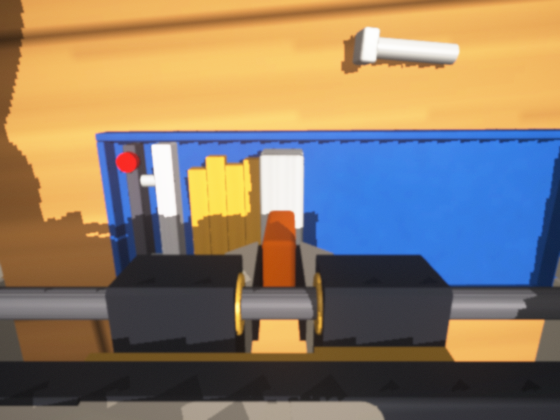

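The four bars form a closed row (columns 188–260), about 5 mm short of the stop face (column 180). Creeping in.

jog_arm --commands '[{"translation":[-0.5,0,0],"turn":[0,0,0]},{"translation":[-1,0,0],"turn":[0,0,0]},{"translation":[-1.5,0,0],"turn":[0,0,0]},{"translation":[-2,0,0],"turn":[0,0,0]},{"translation":[-2.5,0,0],"turn":[0,0,0]},{"translation":[-3,0,0],"turn":[0,0,0]}]'

```text
clock: 14.2
position: [0.5426, -0.1371, 0.0455]
ee_rot: [-2.309, -2.13, 0.0]
force: [-0.1, 1.6, -4.1]
width: 0.166
```

jog_arm --commands '[{"translation":[-0.5,0,0],"turn":[0,0,0]},{"translation":[-1,0,0],"turn":[0,0,0]},{"translation":[-1.5,0,0],"turn":[0,0,0]}]'

```text
clock: 14.45
position: [0.5425, -0.1386, 0.0455]
ee_rot: [-2.309, -2.13, -0.0]
force: [0.5, 2.3, -2.9]
width: 0.168
```

jog_arm --commands '[{"translation":[-0.5,0,0],"turn":[0,0,0]},{"translation":[-1,0,0],"turn":[0,0,0]},{"translation":[-1.5,0,0],"turn":[0,0,0]}]'

```text
clock: 14.7
position: [0.5423, -0.1402, 0.0455]
ee_rot: [-2.309, -2.13, 0.0]
force: [-0.1, 1.3, -2.0]
width: 0.169
```

jog_arm --commands '[{"translation":[-0.5,0,0],"turn":[0,0,0]},{"translation":[-1,0,0],"turn":[0,0,0]},{"translation":[-1.5,0,0],"turn":[0,0,0]}]'

```text
clock: 14.95
position: [0.5422, -0.1416, 0.0455]
ee_rot: [-2.31, -2.13, -0.0]
force: [0.2, 2.5, -3.9]
width: 0.167
```

jog_arm --commands '[{"translation":[-0.5,0,0],"turn":[0,0,0]},{"translation":[-1,0,0],"turn":[0,0,0]},{"translation":[-1,0,0],"turn":[0,0,0]}]'

```text
clock: 15.2
position: [0.5422, -0.1427, 0.0455]
ee_rot: [2.31, 2.13, 0.0]
force: [0.4, 3.3, -3.5]
width: 0.166
```

jog_arm --commands '[{"translation":[-0.5,0,0],"turn":[0,0,0]},{"translation":[-1,0,0],"turn":[0,0,0]},{"translation":[-1,0,0],"turn":[0,0,0]}]'

```text
clock: 15.45
position: [0.5421, -0.1433, 0.0456]
ee_rot: [-2.309, -2.13, -0.0]
force: [0.2, 4.1, -2.6]
width: 0.168
```

jog_arm --commands '[{"translation":[-0.3,0,0],"turn":[0,0,0]},{"translation":[-0.6,0,0],"turn":[0,0,0]},{"translation":[-0.6,0,0],"turn":[0,0,0]}]'

```text
clock: 15.7
position: [0.5421, -0.1439, 0.0456]
ee_rot: [-2.309, -2.13, -0.001]
force: [0.9, 4.6, -1.2]
width: 0.165
```

jog_arm --commands '[{"translation":[-0.5,0,0],"turn":[0,0,0]},{"translation":[-1,0,0],"turn":[0,0,0]},{"translation":[-1.5,0,0],"turn":[0,0,0]},{"translation":[-1.5,0,0],"turn":[0,0,0]}]'

```text
clock: 16.03
position: [0.5421, -0.1449, 0.0457]
ee_rot: [-2.309, -2.13, -0.001]
force: [0.4, 7.2, -0.2]
width: 0.171
```

jog_arm --commands '[{"translation":[-0.5,0,0],"turn":[0,0,0]},{"translation":[-1,0,0],"turn":[0,0,0]},{"translation":[-1,0,0],"turn":[0,0,0]}]'

```text
clock: 16.28
position: [0.542, -0.1455, 0.0457]
ee_rot: [-2.308, -2.13, -0.002]
force: [-0.6, 6.6, 0.1]
width: 0.171
```

jog_arm --commands '[{"translation":[-0.5,0,0],"turn":[0,0,0]},{"translation":[-1,0,0],"turn":[0,0,0]},{"translation":[-1,0,0],"turn":[0,0,0]},{"translation":[-1,0,0],"turn":[0,0,0]}]'

```text
clock: 16.62
position: [0.542, -0.1463, 0.0458]
ee_rot: [-2.308, -2.13, -0.002]
force: [0.6, 7.9, 0.8]
width: 0.168
```

jog_arm --commands '[{"translation":[-0.5,0,0],"turn":[0,0,0]},{"translation":[-1,0,0],"turn":[0,0,0]},{"translation":[-1,0,0],"turn":[0,0,0]},{"translation":[-1,0,0],"turn":[0,0,0]}]'

```text
clock: 16.95
position: [0.5421, -0.1474, 0.0458]
ee_rot: [-2.308, -2.13, -0.002]
force: [0.1, 6.8, 1.7]
width: 0.172
```

```bash
python3 st.py; python3 tr.py w6
```

```text
16.95 [ 0.5421 -0.1474  0.0458] force [0.05 6.83 1.69] tq [ 2.17 -0.03 -0.02] w 0.172
[[ 7.990e-02  9.968e-01  6.000e-04]
 [ 9.968e-01 -7.990e-02  1.300e-03]
 [ 1.400e-03  5.000e-04 -1.000e+00]]
tray xy -0.7034992948197963 -53.870898859752565 Fy 6.810551002620002
bar 0.83 [193.5, 166.8, 21.7, 85.0] [ 532.  -195.4] [11.9 60.1] 85.8
bar 0.8 [230.9, 160.3, 21.3, 88.8] [ 530.4 -171.7] [12.4 58.3] 85.7
bar 0.8 [250.6, 154.5, 12.2, 89.5] [ 528.6 -160.4] [ 9.9 59.3] 85.7
bar 0.76 [211.7, 149.0, 24.6, 106.4] [ 529.5 -183.5] [13.  68.8] 84.0
tray 0.9 [116.2, 128.1, 442.8, 162.2] [ 540.6 -101.7] [292.2 110.3] 85.7
tray_end 0.66 [140.2, 216.8] [ 0.5360516  -0.24419876  0.004     ]
tray_end 0.47 [227.2, 211.8] [ 0.53729794 -0.18312435  0.004     ]
tray 0.89 [355.6, 211.5] [ 0.54558606 -0.09312287  0.        ]
```

View pics/w6.png

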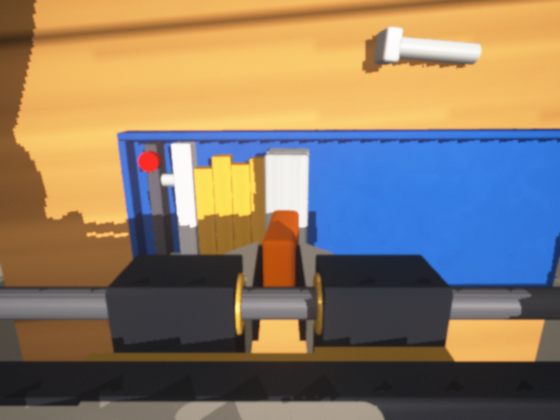

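The row is closed and against the stop, but the rake has tilted in the grip: its head moved from column 261 to 266, about 0.12 rad. Easing off to firm the grip, right it, and push again.

jog_arm --commands '[{"translation":[0.5,0,0],"turn":[0,0,0]},{"translation":[1,0,0],"turn":[0,0,0]},{"translation":[1.5,0,-0.2],"turn":[0,0,0]},{"translation":[2,0,-0.4],"turn":[0,0,0]},{"translation":[3,0,-0.6],"turn":[0,0,0]},{"translation":[4,0,-0.8],"turn":[0,0,0]},{"translation":[5,0,-1],"turn":[0,0,0]},{"translation":[7,0,-1],"turn":[0,0,0]},{"translation":[9,0,-1],"turn":[0,0,0]},{"translation":[12,0,-1],"turn":[0,0,0]},{"translation":[15,0,-1],"turn":[0,0,0]},{"translation":[15,0,-1],"turn":[0,0,0]}]'

```text
clock: 18.2
position: [0.5429, -0.1329, 0.0465]
ee_rot: [-2.308, -2.131, -0.0]
force: [-0.3, 0.4, -2.3]
width: 0.166
```

jog_arm --commands '[{"translation":[0,0,0],"turn":[0,-0.03,0]},{"translation":[0,0,0],"turn":[0,-0.06,0]},{"translation":[0,0,0],"turn":[0,-0.09,0]},{"translation":[0,0,0],"turn":[0,-0.12,0]},{"translation":[0,0,0],"turn":[0,-0.12,0]},{"translation":[0,0,0],"turn":[0,-0.12,0]}]' --grip_force 60

```text
clock: 18.7
position: [0.543, -0.1329, 0.0465]
ee_rot: [2.246, 2.075, -0.134]
force: [0.7, 0.4, -2.5]
width: 0.163
```

```bash
python3 st.py; python3 tr.py w7
python3 - <<'E'
from h import *
i=arm.camera_info('side');im=arm.get_image('side');u,v=w2pix(i,[.543,-.13,.03]).astype(int); print(u,v)
cv2.imwrite('pics/c7.png',cv2.resize(im[v-70:v+60,u-90:u+90],None,fx=3.5,fy=3.5,interpolation=cv2.INTER_CUBIC))
E
```

```text
18.7 [ 0.543  -0.1329  0.0465] force [ 0.69  0.41 -2.5 ] tq [ 0.28  0.04 -0.02] w 0.163
[[ 7.860e-02  9.969e-01 -9.600e-03]
 [ 9.898e-01 -7.910e-02 -1.186e-01]
 [-1.190e-01 -2.000e-04 -9.929e-01]]
tray xy -0.9322195907413116 -39.27615072455998 Fy 0.46364942444939533
bar 0.69 [180.9, 164.8, 23.6, 90.8] [ 534.1 -195. ] [13.6 64.7] 84.7
bar 0.69 [236.1, 154.1, 20.6, 93.1] [ 530.5 -157.7] [15.1 63.4] 85.4
bar 0.68 [218.0, 159.3, 20.6, 93.9] [ 533.7 -170.8] [11.9 63.6] 85.8
bar 0.58 [198.5, 150.9, 25.2, 102.8] [ 530.6 -182.7] [13.6 71.1] 83.4
tray 0.74 [111.2, 127.9, 448.6, 159.8] [ 535.8 -103.8] [286.8 100.7] 85.6
tray_end 0.64 [247.7, 216.1] [ 0.5432192  -0.16024286  0.004     ]
tray_end 0.6 [138.3, 210.3] [ 0.53544624 -0.24167695  0.004     ]
tray 0.88 [340.8, 215.5] [ 0.54671163 -0.09496606  0.        ]
292 208
```

View pics/c7.png

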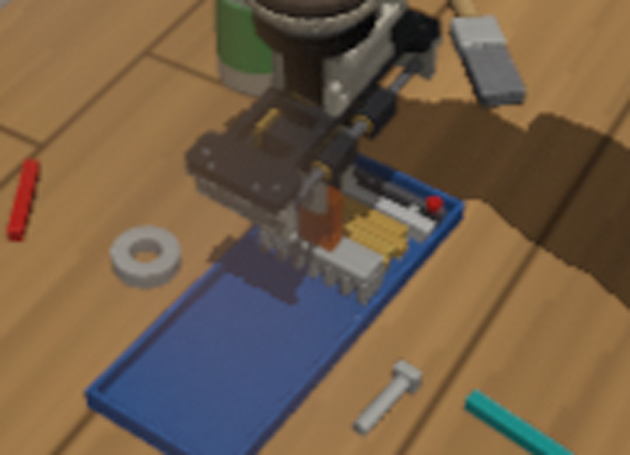

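The side crop shows the rake upright and back off the row, with the four bars closed against the stop. Pushing again.

jog_arm --commands '[{"translation":[-1,0,0.1],"turn":[0,0,0]},{"translation":[-2,0,0.2],"turn":[0,0,0]},{"translation":[-3,0,0.4],"turn":[0,0,0]},{"translation":[-4,0,0.5],"turn":[0,0,0]},{"translation":[-5,0,0.6],"turn":[0,0,0]},{"translation":[-6,0,0.7],"turn":[0,0,0]},{"translation":[-7,0,0.8],"turn":[0,0,0]},{"translation":[-7.5,0,0.9],"turn":[0,0,0]},{"translation":[-8,0,1],"turn":[0,0,0]},{"translation":[-8.5,0,1],"turn":[0,0,0]},{"translation":[-9,0,1.1],"turn":[0,0,0]}]'

```text
clock: 19.92
position: [0.5424, -0.142, 0.0466]
ee_rot: [2.247, 2.074, -0.134]
force: [0.0, 4.3, -0.2]
width: 0.166
```

jog_arm --commands '[{"translation":[-0.5,0,0.06],"turn":[0,0,0]},{"translation":[-1,0,0.12],"turn":[0,0,0]},{"translation":[-1.5,0,0.18],"turn":[0,0,0]},{"translation":[-2,0,0.24],"turn":[0,0,0]}]'

```text
clock: 20.25
position: [0.5424, -0.1434, 0.0466]
ee_rot: [2.247, 2.074, -0.133]
force: [0.3, 7.7, 0.9]
width: 0.164
```

jog_arm --commands '[{"translation":[-0.5,0,0.06],"turn":[0,0,0]},{"translation":[-1,0,0.12],"turn":[0,0,0]},{"translation":[-1,0,0.12],"turn":[0,0,0]}]'

```text
clock: 20.5
position: [0.5424, -0.144, 0.0466]
ee_rot: [2.247, 2.075, -0.132]
force: [0.2, 8.1, 1.5]
width: 0.161
```

jog_arm --commands '[{"translation":[-0.4,0,0.05],"turn":[0,0,0]},{"translation":[-0.8,0,0.1],"turn":[0,0,0]},{"translation":[-0.8,0,0.1],"turn":[0,0,0]}]'

```text
clock: 20.75
position: [0.5424, -0.1446, 0.0466]
ee_rot: [2.247, 2.075, -0.132]
force: [0.2, 8.2, 1.8]
width: 0.164
```

jog_arm --commands '[{"translation":[-0.4,0,0.05],"turn":[0,0,0]},{"translation":[-0.8,0,0.1],"turn":[0,0,0]},{"translation":[-0.8,0,0.1],"turn":[0,0,0]}]'

```text
clock: 21.0
position: [0.5424, -0.1451, 0.0467]
ee_rot: [2.247, 2.075, -0.132]
force: [0.2, 9.7, 1.9]
width: 0.16
```

```bash
python3 st.py; python3 tr.py w8
```

```text
21.0 [ 0.5424 -0.1451  0.0467] force [0.22 9.66 1.9 ] tq [ 2.87 -0.03 -0.03] w 0.16
[[ 7.870e-02  9.969e-01 -8.700e-03]
 [ 9.900e-01 -7.920e-02 -1.170e-01]
 [-1.173e-01  6.000e-04 -9.931e-01]]
tray xy -0.5671170478599074 -51.50917484338484 Fy 9.65255667478785
bar 0.96 [217.8, 150.1, 20.1, 103.7] [ 530.5 -183.5] [13.4 70.8] 83.5
bar 0.87 [253.7, 153.8, 10.5, 92.4] [ 528.7 -161.1] [ 8.7 59.9] 84.8
bar 0.8 [233.3, 159.5, 20.4, 90.5] [ 531.5 -171.7] [12.2 60.1] 86.0
bar 0.79 [199.7, 164.9, 21.5, 88.0] [ 533.6 -195.7] [12.  63.5] 85.5
tray 0.56 [129.5, 127.3, 430.5, 160.4] [ 535.8 -109.9] [275.1 101.5] 85.7
tray_end 0.98 [152.2, 212.4] [ 0.53694769 -0.24335648  0.004     ]
tray 0.7 [362.7, 215.1] [ 0.54657864 -0.09211362  0.        ]
```

jog_arm --commands '[{"translation":[-0.4,0,0.05],"turn":[0,0,0]},{"translation":[-0.8,0,0.1],"turn":[0,0,0]},{"translation":[-0.8,0,0.1],"turn":[0,0,0]},{"translation":[-0.8,0,0.1],"turn":[0,0,0]}]'

```text
clock: 21.58
position: [0.5424, -0.1456, 0.0467]
ee_rot: [2.247, 2.076, -0.131]
force: [0.1, 9.9, 2.7]
width: 0.163
```

jog_arm --commands '[{"translation":[-0.3,0,0.04],"turn":[0,0,0]},{"translation":[-0.3,0,0.04],"turn":[0,0,0]},{"translation":[-0.3,0,0.04],"turn":[0,0,0]},{"translation":[-0.3,0,0.04],"turn":[0,0,0]},{"translation":[-0.3,0,0.04],"turn":[0,0,0]},{"translation":[-0.3,0,0.04],"turn":[0,0,0]},{"translation":[-0.3,0,0.04],"turn":[0,0,0]},{"translation":[-0.3,0,0.04],"turn":[0,0,0]},{"translation":[-0.3,0,0.04],"turn":[0,0,0]},{"translation":[-0.3,0,0.04],"turn":[0,0,0]}]'

```text
clock: 22.42
position: [0.5424, -0.1457, 0.0466]
ee_rot: [2.247, 2.076, -0.131]
force: [0.2, 10.7, 3.3]
width: 0.162
```

```bash
python3 st.py; python3 tr.py w9
```

```text
22.4167 [ 0.5424 -0.1457  0.0466] force [ 0.16 10.73  3.34] tq [ 3.16  0.02 -0.  ] w 0.162
[[ 7.840e-02  9.969e-01 -8.600e-03]
 [ 9.900e-01 -7.880e-02 -1.166e-01]
 [-1.169e-01  6.000e-04 -9.931e-01]]
tray xy -0.517239138820987 -52.13877476601992 Fy 10.71291251906198
bar 0.79 [233.3, 160.0, 20.6, 89.4] [ 531.2 -171.8] [11.9 59.5] 85.6
bar 0.74 [199.2, 163.7, 22.0, 90.0] [ 533.7 -195.5] [12.6 63.6] 85.6
bar 0.64 [252.4, 153.9, 16.6, 89.4] [ 528.9 -160.8] [ 9.6 61.3] 85.9
bar 0.63 [216.9, 153.8, 20.7, 97.7] [ 530.6 -183.7] [14.  70.7] 83.5
tray 0.98 [129.4, 127.5, 430.6, 159.3] [ 536. -110.] [273.6 101.2] 85.7
tray_end 0.84 [153.6, 211.6] [ 0.53642467 -0.24277285  0.004     ]
tray 0.64 [362.4, 213.8] [ 0.5456313  -0.09291927  0.        ]
```

View pics/w9.png

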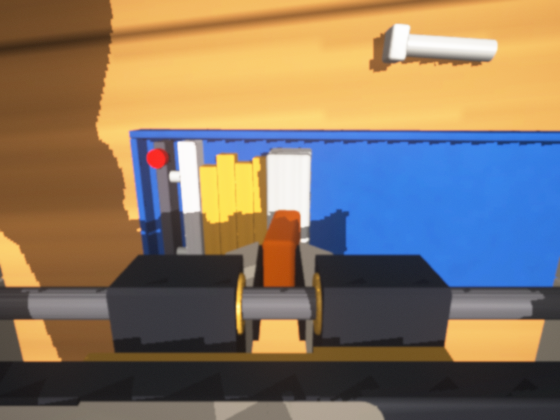

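The row is tight and parallel against the stop (columns 200–267). It has been held at about 10 N for a second. Relieving possible floor friction slightly, holding, then easing off slowly.

jog_arm --commands '[{"translation":[0,0,-0.2],"turn":[0,0,0]},{"translation":[0,0,-0.4],"turn":[0,0,0]},{"translation":[0,0,-0.6],"turn":[0,0,0]},{"translation":[0,0,-0.6],"turn":[0,0,0]},{"translation":[0,0,-0.6],"turn":[0,0,0]},{"translation":[0,0,-0.6],"turn":[0,0,0]},{"translation":[0,0,-0.6],"turn":[0,0,0]}]'

```text
clock: 23.25
position: [0.5421, -0.1461, 0.0467]
ee_rot: [2.247, 2.076, -0.132]
force: [0.8, 9.2, -4.3]
width: 0.164
```

jog_arm --commands '[{"translation":[0.3,0,0],"turn":[0,0,0]},{"translation":[0.6,0,0],"turn":[0,0,0]},{"translation":[0.9,0,0],"turn":[0,0,0]},{"translation":[1.2,0,0],"turn":[0,0,0]},{"translation":[1.6,0,-0.1],"turn":[0,0,0]},{"translation":[2,0,-0.1],"turn":[0,0,0]},{"translation":[2.4,0,-0.2],"turn":[0,0,0]},{"translation":[2.8,0,-0.2],"turn":[0,0,0]},{"translation":[3.2,0,-0.3],"turn":[0,0,0]},{"translation":[3.6,0,-0.3],"turn":[0,0,0]},{"translation":[4,0,-0.4],"turn":[0,0,0]},{"translation":[4.4,0,-0.4],"turn":[0,0,0]}]'

```text
clock: 24.25
position: [0.542, -0.1436, 0.0467]
ee_rot: [2.247, 2.073, -0.135]
force: [1.3, 4.4, -6.1]
width: 0.162
```

jog_arm --commands '[{"translation":[0.4,0,0],"turn":[0,0,0]},{"translation":[0.8,0,-0.1],"turn":[0,0,0]},{"translation":[1.2,0,-0.1],"turn":[0,0,0]},{"translation":[1.6,0,-0.2],"turn":[0,0,0]},{"translation":[2,0,-0.2],"turn":[0,0,0]},{"translation":[2.5,0,-0.3],"turn":[0,0,0]},{"translation":[3,0,-0.4],"turn":[0,0,0]},{"translation":[3.5,0,-0.4],"turn":[0,0,0]},{"translation":[4,0,-0.5],"turn":[0,0,0]},{"translation":[5,0,-0.6],"turn":[0,0,0]},{"translation":[6,0,-0.7],"turn":[0,0,0]},{"translation":[7,0,-0.8],"turn":[0,0,0]}]'

```text
clock: 25.25
position: [0.5426, -0.1374, 0.047]
ee_rot: [2.248, 2.072, -0.135]
force: [-0.1, 0.4, -2.7]
width: 0.161
```

jog_arm --commands '[{"translation":[2,0,0],"turn":[0,0,0]},{"translation":[5,0,-0.5],"turn":[0,0,0]},{"translation":[9,0,-1],"turn":[0,0,0]},{"translation":[13,0,-1.5],"turn":[0,0,0]},{"translation":[17,0,-2],"turn":[0,0,0]},{"translation":[20,0,-2.4],"turn":[0,0,0]},{"translation":[20,0,-2.4],"turn":[0,0,0]}]'

```text
clock: 25.83
position: [0.5445, -0.1157, 0.0469]
ee_rot: [2.246, 2.074, -0.134]
force: [-0.5, 0.1, -2.2]
width: 0.16
```

```bash
python3 st.py; python3 tr.py w10
```

```text
25.8333 [ 0.5445 -0.1157  0.0469] force [-0.46  0.08 -2.22] tq [0.28 0.01 0.  ] w 0.16
[[ 0.0789  0.9968 -0.0094]
 [ 0.9897 -0.0794 -0.1189]
 [-0.1192  0.     -0.9929]]
tray xy -0.8232097206110743 -22.023802757369136 Fy 0.04233195211011257
bar 0.71 [161.0, 165.3, 19.8, 88.7] [ 534.5 -194.9] [11.9 64.5] 85.8
bar 0.62 [191.2, 161.1, 21.9, 92.3] [ 534.5 -170.9] [13.1 66.9] 86.9
bar 0.56 [175.3, 150.1, 23.3, 104.6] [ 530.8 -182.5] [14.6 73. ] 82.8
tray 0.73 [85.9, 128.4, 473.0, 158.2] [536.4 -96.9] [304.5 111.6] 88.3
tray_end 0.75 [115.7, 208.7] [ 0.53498705 -0.24225609  0.004     ]
tray 0.84 [317.7, 211.3] [ 0.5445561  -0.09366294  0.        ]
```

View pics/w10.png

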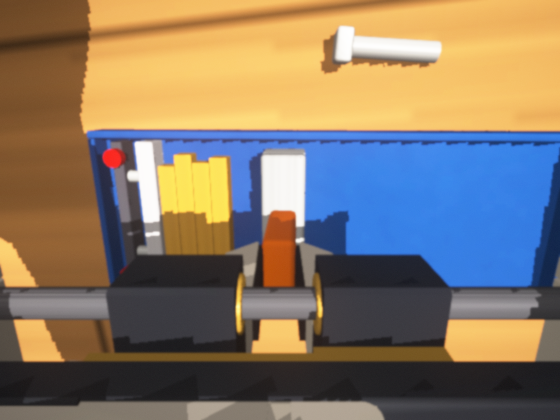

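The row stays closed after release (columns 160–231) and the rake is free. The rake has sprung back into line with the tool, so I will undo the tool tilt as I lift.

jog_arm --commands '[{"translation":[-0.5,0,-4],"turn":[0,0,0]},{"translation":[-1.5,0,-12],"turn":[0,0,0]},{"translation":[-3,0,-25],"turn":[0,0,0]},{"translation":[-5,0,-40],"turn":[0,0,0]},{"translation":[-6.5,0,-55],"turn":[0,0.03,0]},{"translation":[-8.5,0,-70],"turn":[0,0.06,0]},{"translation":[-9.5,0,-80],"turn":[0,0.09,0]},{"translation":[-10,0,-83],"turn":[0,0.12,0]},{"translation":[-10,0,-83],"turn":[0,0.12,0]},{"translation":[-10,0,-83],"turn":[0,0.12,0]}]'

```text
clock: 26.92
position: [0.5442, -0.1179, 0.1311]
ee_rot: [2.31, 2.127, -0.0]
force: [0.4, 0.2, -2.9]
width: 0.165
```

```bash
python3 st.py
python3 - <<'E'
from h import *
o=arm.observe(); M=R.from_rotvec(o['ee_rot']).as_matrix()
print((M.T@(np.array([.502,.322,.130])-o['position'])*1000).round(1))
E
```

```text
26.9167 [ 0.5442 -0.1179  0.1311] force [ 0.37  0.17 -2.91] tq [ 0.02 -0.01  0.04] w 0.165
[[ 8.250e-02  9.966e-01  7.000e-04]
 [ 9.966e-01 -8.250e-02 -9.000e-04]
 [-8.000e-04  8.000e-04 -1.000e+00]]
tray xy -0.9273463692945823 -24.20939314408336 Fy 0.19818367206044782
[434.9 -78.3   0.7]
```

jog_arm --commands '[{"translation":[8,-1.5,0],"turn":[0,0,0]},{"translation":[25,-4.5,0],"turn":[0,0,0]},{"translation":[50,-9,0],"turn":[0,0,0]},{"translation":[80,-14.5,0],"turn":[0,0,0]},{"translation":[112,-20,0],"turn":[0,0,0]},{"translation":[144,-26,0],"turn":[0,0,0]},{"translation":[176,-32,0],"turn":[0,0,0]},{"translation":[208,-37.5,0],"turn":[0,0,0]},{"translation":[240,-43,0],"turn":[0,0,0]},{"translation":[272,-49,0],"turn":[0,0,0]},{"translation":[304,-55,0],"turn":[0,0,0]},{"translation":[336,-60.5,0],"turn":[0,0,0]}]'

```text
clock: 27.92
position: [0.5093, 0.2257, 0.13]
ee_rot: [-2.307, -2.132, 0.002]
force: [1.4, -0.3, -2.5]
width: 0.161
```

jog_arm --commands '[{"translation":[28,-5,0],"turn":[0,0,0]},{"translation":[52,-9.5,0],"turn":[0,0,0]},{"translation":[72,-13,0],"turn":[0,0,0]},{"translation":[87,-16,0],"turn":[0,0,0]},{"translation":[95,-17.5,0],"turn":[0,0,0]},{"translation":[99,-18,0],"turn":[0,0,0]},{"translation":[99,-18,20],"turn":[0,0,0]},{"translation":[99,-18,45],"turn":[0,0,0]},{"translation":[99,-18,65],"turn":[0,0,0]},{"translation":[99,-18,75],"turn":[0,0,0]},{"translation":[99,-18,75],"turn":[0,0,0]},{"translation":[99,-18,75],"turn":[0,0,0]}]'

```text
clock: 28.92
position: [0.5014, 0.3222, 0.0557]
ee_rot: [2.31, 2.128, -0.001]
force: [0.6, 0.2, -2.2]
width: 0.163
```

```bash
python3 st.py
```

```text
28.9167 [0.5014 0.3222 0.0557] force [ 0.62  0.21 -2.21] tq [-0.05  0.    0.04] w 0.163
[[ 8.190e-02  9.966e-01 -3.000e-04]
 [ 9.966e-01 -8.190e-02 -8.000e-04]
 [-8.000e-04 -2.000e-04 -1.000e+00]]
tray xy -78.05519534845311 411.0932835349843 Fy 0.25295293487256726
```

jog_arm --commands '[{"translation":[0,0,3],"turn":[0,0,0]},{"translation":[0,0,6],"turn":[0,0,0]},{"translation":[0,0,8],"turn":[0,0,0]},{"translation":[0,0,9.5],"turn":[0,0,0]},{"translation":[0,0,10.5],"turn":[0,0,0]},{"translation":[0,0,11],"turn":[0,0,0]},{"translation":[0,0,11],"turn":[0,0,0]}]'

```text
clock: 29.5
position: [0.5011, 0.323, 0.0445]
ee_rot: [-2.309, -2.13, 0.0]
force: [0.0, 0.6, -2.6]
width: 0.161
```

jog_arm --commands '[{"translation":[0,0,0.4],"turn":[0,0,0]},{"translation":[0,0,0.8],"turn":[0,0,0]},{"translation":[0,0,1.2],"turn":[0,0,0]},{"translation":[0,0,1.2],"turn":[0,0,0]}]'

```text
clock: 29.83
position: [0.5013, 0.3235, 0.0439]
ee_rot: [-2.309, -2.13, -0.002]
force: [-2.3, 0.3, 3.5]
width: 0.164
```

jog_arm --commands '[{"translation":[0,0,0],"turn":[0,0,0]},{"translation":[0,0,-0.2],"turn":[0,0,0]},{"translation":[0,0,-0.2],"turn":[0,0,0]},{"translation":[0,0,-0.2],"turn":[0,0,0]}]' --grip_force 5

```text
clock: 30.17
position: [0.5014, 0.3236, 0.0439]
ee_rot: [-2.309, -2.13, -0.002]
force: [-1.0, 2.8, 5.4]
width: 0.173
```

jog_arm --commands '[{"translation":[0,0,0],"turn":[0,0,0]},{"translation":[0,0,0],"turn":[0,0,0]},{"translation":[0,0,0],"turn":[0,0,0]},{"translation":[0,0,0],"turn":[0,0,0]},{"translation":[0,0,0],"turn":[0,0,0]},{"translation":[0,0,0],"turn":[0,0,0]},{"translation":[0,0,0],"turn":[0,0,0]},{"translation":[0,0,0],"turn":[0,0,0]},{"translation":[0,0,0],"turn":[0,0,0]},{"translation":[0,0,0],"turn":[0,0,0]}]' --claw -0.2

```text
clock: 31.0
position: [0.5011, 0.323, 0.0435]
ee_rot: [-2.309, -2.13, -0.0]
force: [0.3, 0.7, 0.3]
width: 0.598
```

jog_arm --commands '[{"translation":[0,0,-5],"turn":[0,0,0]},{"translation":[0,0,-15],"turn":[0,0,0]},{"translation":[0,0,-35],"turn":[0,0,0]},{"translation":[0,0,-60],"turn":[0,0,0]},{"translation":[0,0,-85],"turn":[0,0,0]},{"translation":[0,0,-110],"turn":[0,0,0]},{"translation":[0,0,-135],"turn":[0,0,0]},{"translation":[0,0,-155],"turn":[0,0,0]},{"translation":[0,0,-165],"turn":[0,0,0]},{"translation":[0,0,-165],"turn":[0,0,0]},{"translation":[0,0,-165],"turn":[0,0,0]},{"translation":[0,0,-165],"turn":[0,0,0]}]'

```text
clock: 32.0
position: [0.5004, 0.3226, 0.2073]
ee_rot: [-2.309, -2.13, 0.003]
force: [-0.1, 0.8, -0.4]
width: 0.602
```

```bash
python3 st.py
python3 - <<'E'
from h import *
i=arm.camera_info('wrist');a=arm.get_image('wrist')
for d in arm.landmark_of('wrist','rake'): print(d['confidence'],pix2w(i,d['at'],.004))
b=arm.get_image('side'); 
t=arm.camera_info('top'); arm.get_image('top')
s=arm.camera_info('side')
for d in arm.trace('side','bar1'):
    c=max(cv2.findContours(d['region'].astype(np.uint8),0,cv2.CHAIN_APPROX_NONE)[0],key=cv2.contourArea)[:,0]
    w=np.array([pix2w(s,p,.016)[:2] for p in c])*1000; r=cv2.minAreaRect(w.astype(np.float32)); print(round(d['confidence'],2),np.round(r[0],1),np.round(r[1],1),round(r[2],1))
row=cv2.resize(b[170:290,210:360],(400,320),interpolation=cv2.INTER_CUBIC)
cv2.imwrite('pics/fin.png',np.hstack([cv2.resize(a[80:300,140:420],(400,320)),row]))
E
```

```text
32.0 [0.5004 0.3226 0.2073] force [-0.1   0.83 -0.42] tq [ 0.02  0.02 -0.03] w 0.602
[[ 0.0807  0.9967 -0.0016]
 [ 0.9967 -0.0807 -0.0011]
 [-0.0012 -0.0015 -1.    ]]
tray xy -79.11138157349156 411.4507172938053 Fy 0.815155009904775
0.67 [0.50460096 0.32961572 0.004     ]
0.76 [400.7  67.7] [81.7 15.9] 79.0
0.66 [768.5 -69. ] [19.6 88.9] 30.0
0.59 [ 534.9 -183. ] [13.4 82.6] 80.8
0.55 [535.  152.7] [14.2 82. ] 8.8
0.54 [ 537.5 -155.8] [18.2 81. ] 86.3
0.53 [354.1 -66.3] [20.5 77.3] 78.8
0.48 [ 519.5 -193.6] [ 6.3 25.2] 85.2
```

View pics/fin.png

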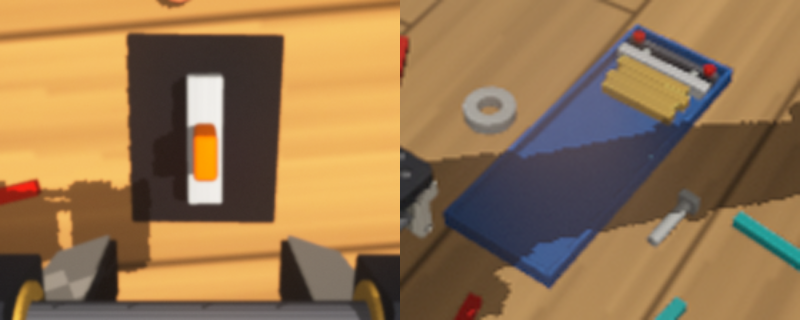

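Final crops: the rake stands upright near the mat's centre, released. The four bars form one tight row against the stop, and the bearing and bolt are where they were.

```bash
python3 -c "
from cell import arm
print(arm.observe()['force'], arm.sign_off())"
```

```text
the job is handed in; nothing more can be done
[ 0.6665811  -0.42393819 -0.09265737] None
```

The job is handed in at about 32 s: the four bars are in one closed row against the stop, and the rake is back on the mat, released. The hand-in gives no verdict.

- **Raking:** I combed the bars down the tray with the rake, which leaned about 0.12 rad in the grip on the first push. I eased off, raised the grip to 60 N, tilted the tool to compensate and pushed again. The second push read about 10–10.7 N and was held for a second or more, then eased off slowly. The highest push I read was under 11 N.
- **Last checks:** In the last pictures the row is about 47 mm wide, against 48 mm for four bars touching. The rake is upright near the mat's centre, about 5–10 mm off by the network's reading. The bearing and bolt look unmoved; I did not measure the other bystanders again.
- **Disagreement:** The network's outline of one bar was 2.7–4.7° off the tray's direction, and at 4.7° that would be over the 0.07 rad limit. The outlines of the other bars agreed with the tray to about 1.5°, and the pictures show no wedge gap, so I took it as outline noise.
- **Not known:** The reading is the total force at the wrist, so I can't separate rake-on-bar force from rubbing on the tray floor. I raised the rake slightly during the hold to reduce that rubbing.

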